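Grinder lid held at the pulse mark

ROBOT

A 7-joint arm with a two-finger parallel gripper is mounted at the origin on the work surface. World frame = base frame: x ahead of the robot, y to its left, z up, the work surface at z = 0. Lengths are in m, angles in rad, forces in N, time in s.
With the tool pointing down it reaches from about 0.425 to 0.875 m from the base axis. Payload 4.7 kg.
Tool frame: the origin (TCP) lies between the finger pads; the fingertips stand 17 mm ahead of it and the grasp point (between the pads) lies 2 mm behind it; z points along the fingers, y is the line along which they close (so a half turn about z gives the same grasp; the last joint's range is limited). The gripper opens to 85 mm and grips with 20 to 120 N. Pads are 22 mm wide; open, the fingers measure 114 mm over their backs; the gripper's body (76 mm by 85 mm) begins 54 mm behind the grasp point. The pads swing forward as they close: fully open they stand 13 mm farther back than shut.
Start: joints at [-1.133, 0.321, -0.07, 1.45, 0.023, 1.371, -0.057], TCP at [0.267, 0.593, 0.248] pointing down, gripper open.
Joint ranges: [-2.86, 2.86], [-0.3, 2.09], [-1.38, 1.24], [0.06, 2.45], [-1.56, 4.7], [0.09, 2.05], [-2.69, 2.69]. Speed limits (rad/s): [2.57, 2.57, 3.14, 3.14, 3.14, 3.14, 3.14].

INTERFACE

Orientations are given as a 3x3 rotation matrix whose columns are the frame's x, y, z axes.
In Python, from rig import env gives the robot as it stands. The module is installed in compiled form; this text tells all that it offers.
- The arm moves only by the tool drive_tool, never from a script. Its argument "motion" is one flat list of numbers, 7 for each row, row after row: the shift along the world's x, y, z in units of 0.8 m (1.0 is 0.8 m), then the turn, a rotation vector about the world's x, y, z in units of 30 degrees (1.0 is 30 degrees), then the closure, from -1 (fully open) to 1 (shut). A call has 1 to 12 rows; each row is the pose to reach, as a shift and turn from the pose commanded when the call began; what a row does not reach only later rows make up. A row lasts 1/12 s, in which the tool goes at most 41.7 mm and 7.16 degrees, less where a joint would pass 70% of its speed; a pose out of reach is approached as far as the arm can. A call with a number of a shift or a turn outside -1 to 1 is refused whole. A call with a gripper value outside its range is refused whole. The fingers move at their own pace and stop on an object; "grip_force" is the grip in N (left out, the last holds). Time passes only in rows, so rows that repeat a pose let the fingers close. It gives the time, the measured TCP pose, the force, the opening and the grip force at its end, in the units of the state.
- env.observe(): the state, without advancing time (a new reading comes with each control period).
- env.read_camera(name): name is "scene" or "top"; returns a dict with "image" (400x640x3 uint8, red, green, blue), "z_map" (400x640 float32, m along the optical axis (not along the pixel's ray), 0 where there is no reading), "K" (3x3 intrinsics, pixels), "rvec" (rotation vector, rad) and "tvec" (3), from world to camera coordinates, as OpenCV has them. Camera axes: x right, y down, z forward; pixel columns grow to the right and rows downward; lengths in m; the calibration is good to about 2 mm. A picture is of the moment at which its call begins.
- env.job_done(): hands the job in; it is judged then, once.
Trained networks look in the newest picture that a camera, given by its name, has taken for a name from the list of things; names that differ only in an ending like _2 or _b are one class to them, and where a whole thing is asked for, a point or a joint stands for the part that bears it (a point fixed in the world has none). Each returns a list of dicts, best first, with "confidence" (0 to 1); they miss things now and then, are a little off and sometimes report something else, mostly with a low value. They report only what shows in the picture. A call takes as long as a camera call. They do not tell look-alikes from the thing itself.
- env.regions_of(name, camera): "region" (400x640 bool, what is visible of it) and "uv" ([column, row] in pixels, amid what is visible of it).
- env.landmark_of(name, camera): "uv" ([column, row] in pixels: a listed point, or the origin of a listed thing).
The state is a dict: "time": time; "qpos": joint angles; "dq": joint speeds; "joint_torque": joint torques, N m; "position": TCP position; "tcp_rot": TCP orientation; "contact_force": force on the tool from outside, world axes, zero at the start; "ft_torque": the same for the moment, N m; "width": opening from 0.0 (shut) to 1.0 (fully open); "grasp_force": force on a finger pad.
Only numpy, scipy, OpenCV 4.12 (cv2) and the standard library are available. Lean on these libraries where they do the work, as an engineer would, in place of code of your own. Each camera call takes 0.05 s, during which the arm holds its last target. There are 200 camera calls.

TASK

First turn the coffee grinder's speed dial fully anticlockwise, to its end stop. Then put the grinder's lid (the one with a straight grip bar and two lugs) down into the collar, twist it clockwise to the single round stud halfway to the lock click, never so far that it locks, and finish with the program still gripping the lid there against its spring. Leave the other things on the counter where they are.

Things in the scene. Friction and masses are not known exactly. Their poses are not given: they have to be found in the camera images.
- grinder: Coffee grinder, fixed. Grey deck 232 x 124 mm, 50 mm high (x -168 to +64 mm), carrying the speed dial and, at the far part, a round aluminium tower 116 mm across at its foot, 106 mm at its rim 125 mm above the counter. Origin: on the counter under the tower's axis; z up; its -x axis points from the tower to the dial, roughly towards the robot.
- collar (a point): Centre of the tower's mouth at rim height, axes as the grinder's. Bore 74 mm wide. Slots on its +x and -x sides, 17 mm wide at the bore, 22 mm outside, let the lugs pass; elsewhere a 6 mm ledge covers the lug channel. A lid with its lugs along the grinder's x axis, either way round (within 0.08 rad, 1.5 mm), drops in 14 mm until its cover rests on the rim.
- stud (a point): Single black round stud, 5.6 mm, on the rim 49.5 mm from the axis, 0.61 rad clockwise (from above) of the -x slot: the halfway mark, which the lid's pointer line must reach. A like stud is on the far side. The seated lid turns clockwise only (fixed stops the other way); its lugs go under the ledge and push the catch after about 0.13 rad.
- lock_mark (a point): Pair of black dashes on the rim, 1.22 rad clockwise of the -x slot (and a like pair on the far side): the locked place, where a spring ball clicks in behind each lug. The balls resist the lid from about 0.75 rad on. The lid must not get here.
- catch (a joint): Sprung ring inside the collar, pushed round by the lugs. Rad, clockwise from above positive, 0 when not pushed, end stop 1.25. Equals the lid's clockwise angle from the slots less 0.13: 0.48 at the stud, about 1.1 at the lock click. Its spring turns the lid back with 0.09 N m at 0 and 0.24 N m at the stud: a lid let go springs back.
- lid: The grinder's lid, loose, grey plastic, about 120 g, right way up. Origin: centre of the plug's underside; z up. Plug 70 mm wide, 14 mm deep, foot bevelled; two lugs 12 wide, 6.5 tall at its foot along +x and -x, reaching 42.5 mm from the axis; cover 88 mm across, 14 to 20 mm up; black pointer lines on it along +x and -x. Seated, its origin is 14 mm below collar.
- lid_bar (a point): Grip point on the lid's axis, 44 mm above the lid's origin, axes as the lid's, in the straight grip bar: along the lid's x (in line with the lugs), 50 mm long, 16 mm thick, from 20 to 50 mm above the lid's origin.
- dial_grip (a point): Centre of the dial's grip bar on its vertical axis, 87 mm above the counter, 115 mm from the tower's axis: where to grip. Dial: black disc 40 mm across, its top 64 mm above the counter; bar 38 mm long, 14 mm thick, its top 94 mm up, along this point's x axis, white pointer towards -x. Turns with the dial.
- dial (a joint): Speed dial, rad, clockwise from above positive; 0 is the anticlockwise end stop (pointer at the long dash at the robot's edge of the deck), stop at the other end 4.5. Friction about 0.03 N m; stays where left.
- jar_lid: Bystander: wooden jar lid 92 mm across with a round knob, no bar, no lugs, 46 mm tall. Origin under its centre.
- sugar_jar: Bystander: glass jar 80 mm across, 120 mm tall. Origin under its centre.
- mug: Bystander: white mug 80 mm across, 90 mm tall. Origin under its centre.
- coasters: Bystander: stack of square wooden coasters, 95 x 95 x 30 mm. Origin under its centre.
- phone: Bystander: phone 150 x 72 x 9 mm. Origin under its centre.
- scoop: Bystander: steel spoon lying on the counter.
- bowl: Bystander: blue bowl 120 mm across, 50 mm tall. Origin under its centre.
Things that resemble listed ones, but are neither listed nor needed, are in the scene too. Several things have the shape of the lid; the one meant has the colours described above.

How it is judged:
By the outcome, as a careful person would: the job done as asked, in the order asked, and still so for the second after the job is handed in, while the arm keeps its last pose, push and grip.
It also fails if it takes over 58 s, if anything falls off the work surface, if the arm or the gripper's body presses on something with over 40 N, if the wrist force passes 120 N, or if a joint passes its speed limit or range.

## Working session

There is one attempt and no reset: what is moved stays moved. The work goes in short steps, Python scripts to look and compute and a tool call to move; the robot and the scene stay as the last step left them, time stands still between calls to the robot, and variables do not carry over. Pictures are saved under pics/ and viewed, at most 10 in all, crops included, and the job is handed in when it is done.

Besides the shell and the picture viewer there is one more tool, called after "Call:" as name(argument=value, ...) on one line, values as JSON. drive_tool: Moves the arm, as the interface text tells. Its arguments: {"type":"object","properties":{"motion":{"type":"array","items":{"type":"number"}},"grip_force":{"type":"number"}},"required":["motion"]}

```bash
mkdir -p pics
cat > h.py <<'E'
import numpy as np, cv2
from rig import env
def cam(n):
    c=env.read_camera(n); c['R']=cv2.Rodrigues(np.array(c['rvec'],float))[0]; c['t']=np.array(c['tvec'],float).ravel(); return c
def ray(c,uv):
    d=c['R'].T@(np.linalg.inv(c['K'])@np.array([uv[0],uv[1],1.])); o=-c['R'].T@c['t']; return o,d
def atz(c,uv,z):
    o,d=ray(c,uv); return o+d*(z-o[2])/d[2]
def proj(c,P):
    p=(c['R']@np.atleast_2d(P).T).T+c['t']; q=(c['K']@p.T).T; return q[:,:2]/q[:,2:]
def cloud(c):
    v,u=np.mgrid[:400,:640]; z=c['z_map']; p=np.stack([u,v,np.ones_like(u)],-1)@np.linalg.inv(c['K']).T*z[...,None]
    return (p-c['t'])@c['R']
def save(n,im,s=1):
    cv2.imwrite('pics/'+n,cv2.resize(np.ascontiguousarray(im[...,::-1]),None,fx=s,fy=s,interpolation=cv2.INTER_CUBIC))
E
python3 - <<'E'
from h import *
np.set_printoptions(precision=4,suppress=True)
s=env.observe(); print(s)
for n in ['top','scene']:
    c=cam(n); save(n+'0.png',c['image'],1.25)
    print(n, -c['R'].T@c['t'])
    for k in ['collar','stud','lock_mark','lid','lid_bar','dial_grip','grinder']:
        for d in env.landmark_of(k,n): print(k,np.round(d['uv'],1),round(d['confidence'],2))
E
```

```text
{'time': 0.0, 'qpos': array([-1.1329,  0.3218, -0.0701,  1.4517,  0.0226,  1.3708, -0.0569]), 'dq': array([-0.    ,  0.0003,  0.001 , -0.0004,  0.0018, -0.002 , -0.0024]), 'joint_torque': array([  0.0005, -49.3578,  -0.3821, -31.4345,   0.0128,   0.0113,
        -0.    ]), 'position': array([0.2671, 0.592 , 0.2472]), 'tcp_rot': array([[-0.9115,  0.4112, -0.0007],
       [ 0.4112,  0.9115, -0.0018],
       [-0.0001, -0.0019, -1.    ]]), 'contact_force': array([ 0.2784, -0.8033, -0.0024]), 'ft_torque': array([ 0.042 , -0.0141,  0.0219]), 'grasp_force': 0.0, 'width': 1.0049201628818505}
top [ 0.2946 -0.0137  1.3598]
collar [300.9 152.9] 0.68
collar [211.1 146.1] 0.38
stud [293.4 171.4] 0.82
lock_mark [287.3 161.1] 0.84
lid [470.3 195.6] 0.93
lid [401.9 197.3] 0.91
lid [436.9 158.7] 0.73
lid [353.4 207.8] 0.6
lid_bar [472.1 192.3] 0.91
lid_bar [354.1 207.3] 0.67
lid_bar [149.  192.5] 0.59
lid_bar [437.2 157. ] 0.58
lid_bar [405.  198.9] 0.55
dial_grip [307.9 197.8] 0.44
grinder [299.9 166.5] 0.73
scene [ 1.347  -0.3814  0.9231]
collar [345.6 208.9] 0.86
stud [342.3 198.7] 0.67
stud [320.5 196.2] 0.61
stud [344.2 242.3] 0.51
lock_mark [353.3 197.4] 0.93
lid [224.6 255.6] 0.8
lid [145.1 285.9] 0.8
lid [267.8 231.3] 0.71
lid [197.6 304.3] 0.56
lid_bar [269.1 217.8] 0.94
lid_bar [223.7 244. ] 0.75
lid_bar [193.3 292.7] 0.72
lid_bar [143.3 271.2] 0.63
dial_grip [319.5 199. ] 0.69
grinder [338.9 242.3] 0.95
```

View pics/top0.png

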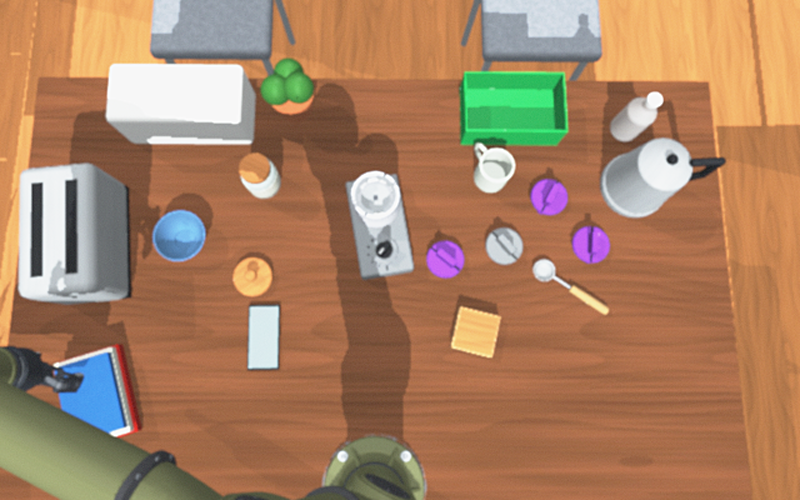

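View pics/scene0.png

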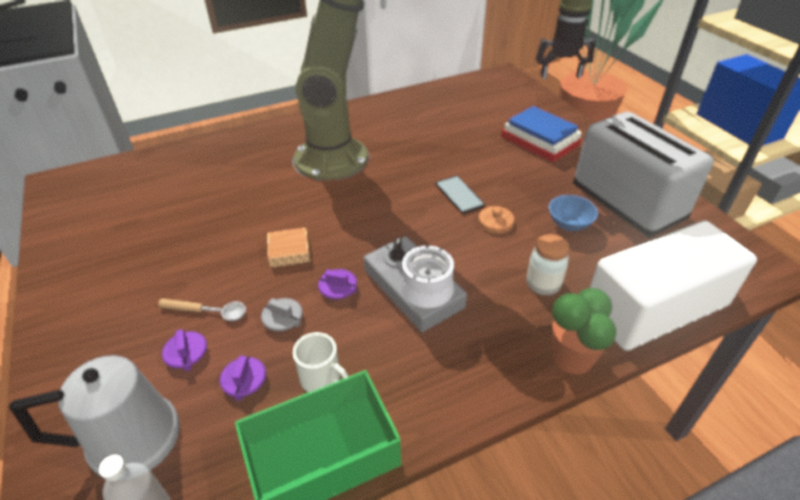

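The top view shows four lid-shaped things. Three are purple, at native pixels (355,207), (439,158) and (473,195). One is grey, at (403,196), and it matches "grey plastic". I'll confirm it in a crop and measure.

Run:
```python
from h import *
np.set_printoptions(precision=4,suppress=True)
c=cam('top'); im=c['image']
s1=cv2.resize(im[165:230,370:440],None,fx=6,fy=6,interpolation=cv2.INTER_CUBIC)
s2=cv2.resize(im[130:230,270:335],None,fx=5.5,fy=5.5,interpolation=cv2.INTER_CUBIC)
H=max(s1.shape[0],s2.shape[0]); pad=lambda a:np.vstack([a,np.zeros((H-a.shape[0],a.shape[1],3),np.uint8)])
save('crop1.png',np.hstack([pad(s1),pad(s2)]))
for n in ['top','scene']:
    c=c if n=='top' else cam(n)
    P=cloud(c)
    ok=c['z_map']>0
    # grinder deck
    for name,lo,hi,x0,x1,y0,y1 in [('deck',.045,.055,.45,.8,-.12,.12),('rim',.119,.131,.45,.8,-.12,.12),('dialbar',.088,.1,.4,.56,-.12,.12),('lidcover',.014,.026,.4,.62,-.33,-.18),('lidbar',.042,.056,.4,.62,-.33,-.18)]:
        m=ok&(P[...,2]>lo)&(P[...,2]<hi)&(P[...,0]>x0)&(P[...,0]<x1)&(P[...,1]>y0)&(P[...,1]<y1)
        p=P[m]
        if len(p)<5: print(n,name,len(p)); continue
        r=cv2.minAreaRect((p[:,:2]*1000).astype(np.float32)); cc,rr=cv2.minEnclosingCircle((p[:,:2]*1000).astype(np.float32))
        print(n,name,len(p),'mean',p.mean(0),'rect',r,'circ',cc,rr)
    for k,z in [('collar',.125),('stud',.125),('lock_mark',.125),('lid',0),('lid_bar',.044),('dial_grip',.087),('grinder',0)]:
        for d in env.landmark_of(k,n): print(n,k,np.round(atz(c,d['uv'],z),4),round(d['confidence'],2))
```

```text
top deck 1527 mean [ 0.5479 -0.0168  0.0505] rect ((586.2752075195312, -11.524642944335938), (232.5428009033203, 123.66715240478516), 9.934800148010254) circ (586.761962890625, -11.60078239440918) 127.97492218017578
top rim 524 mean [ 0.6371 -0.0025  0.1257] rect ((637.7525634765625, -3.3218650817871094), (105.56356048583984, 102.67829895019531), 0.13683032989501953) circ (637.8798217773438, -2.3939907550811768) 53.15215301513672
top dialbar 64 mean [ 0.5243 -0.0221  0.0946] rect ((524.9805297851562, -22.51685333251953), (13.912924766540527, 36.64356994628906), 51.56904602050781) circ (524.6787719726562, -22.813594818115234) 18.445819854736328
top lidcover 591 mean [ 0.5323 -0.2651  0.0206] rect ((531.2232055664062, -253.56826782226562), (86.41864013671875, 168.5396270751953), 12.74989128112793) circ (525.1493530273438, -254.99708557128906) 91.80064392089844
top lidbar 120 mean [ 0.5368 -0.2862  0.0503] rect ((531.0643920898438, -249.211181640625), (49.32154846191406, 150.53433227539062), 12.410757064819336) circ (511.1453857421875, -253.59451293945312) 75.38802337646484
top collar [
[... 1759 characters left out ...]
 0.125 ] 0.56
scene collar [0.6055 0.024  0.125 ] 0.41
scene stud [0.6015 0.0213 0.125 ] 0.87
scene lock_mark [0.6096 0.0497 0.125 ] 0.77
scene lock_mark [ 0.477  -0.2464  0.125 ] 0.29
scene lid [ 0.6632 -0.4207  0.    ] 0.93
scene lid [ 0.5397 -0.3048  0.    ] 0.88
scene lid [ 0.5132 -0.1705  0.    ] 0.66
scene lid [ 0.5545 -0.5248  0.    ] 0.63
scene lid_bar [ 0.543  -0.5203  0.044 ] 0.94
scene lid_bar [ 0.6646 -0.4125  0.044 ] 0.83
scene lid_bar [ 0.5462 -0.302   0.044 ] 0.7
scene lid_bar [0.6052 0.4149 0.044 ] 0.67
scene lid_bar [ 0.5144 -0.1676  0.044 ] 0.61
scene lid_bar [0.4003 0.221  0.044 ] 0.51
scene dial_grip [ 0.5282 -0.0149  0.087 ] 0.74
scene grinder [0.6495 0.0037 0.    ] 0.79
```

View pics/crop1.png

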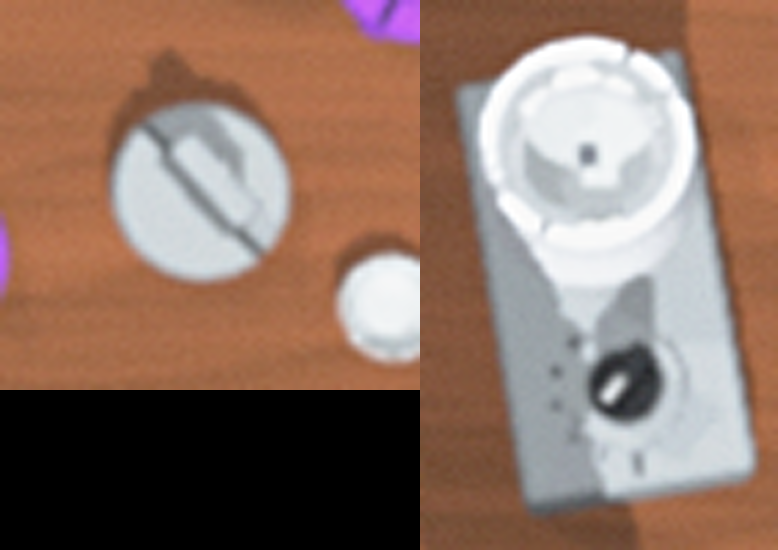

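Crop 1: on the left is the grey lid, with a straight bar and black pointer lines running from upper left to lower right. It is the lid meant. On the right is the grinder: the dial's white pointer faces lower left, about 48° clockwise of the long dash. Next I refine the poses with both cameras.

```bash
cat >> h.py <<'E'
def meas(n,lo,hi,cx,cy,r):
    c=cam(n);P=cloud(c);m=(c['z_map']>0)&(P[...,2]>lo)&(P[...,2]<hi)&(np.hypot(P[...,0]-cx,P[...,1]-cy)<r)
    p=P[m]; q=(p[:,:2]*1000).astype(np.float32); rc=cv2.minAreaRect(q); cc=cv2.minEnclosingCircle(q)
    return len(p),p.mean(0).round(4),np.round(rc[0],1),np.round(rc[1],1),round(rc[2],1),np.round(cc[0],1),round(cc[1],1)
E
python3 - <<'E'
from h import *
for n in ['top','scene']:
    print(n,'bar',meas(n,.044,.056,.538,-.303,.045)); print(n,'cover',meas(n,.015,.026,.538,-.303,.06))
    c=cam(n)
    for d in env.regions_of('lid',n): print(np.round(d['uv']),round(d['confidence'],2),d['region'].sum())
E
```

```text
top bar (99, array([ 0.5439, -0.3069,  0.0505]), array([ 543.9, -307.2]), array([49. , 16.9]), 39.9, array([ 543.7, -306.9]), 24.9)
top cover (516, array([ 0.5423, -0.3068,  0.0208]), array([ 543., -308.]), array([86., 86.]), 40.0, array([ 544. , -307.9]), 44.2)
[404. 196.] 0.97 660
[355. 207.] 0.93 701
[439. 157.] 0.91 672
[472. 196.] 0.8 666
[302. 179.] 0.4 3436
scene bar (102, array([ 0.5481, -0.3061,  0.0495]), array([ 547. , -305.3]), array([54.1, 19.4]), 41.5, array([ 549. , -307.6]), 27.1)
scene cover (481, array([ 0.5555, -0.3078,  0.0199]), array([ 546.3, -306.1]), array([86.1, 87.7]), 83.0, array([ 546.9, -307.6]), 45.6)
[192. 303.] 0.91 915
[224. 246.] 0.72 692
[144. 281.] 0.72 830
[269. 226.] 0.69 628
```

Call:
drive_tool(motion=[0.325,-0.767,0.0,0,0,-0.48,-1,0.325,-0.767,0.0,0,0,-0.48,-1,0.325,-0.767,0.0,0,0,-0.48,-1,0.325,-0.767,0.0,0,0,-0.48,-1,0.325,-0.767,0.0,0,0,-0.48,-1,0.325,-0.767,0.0,0,0,-0.48,-1,0.325,-0.767,0.0,0,0,-0.48,-1,0.325,-0.767,0.0,0,0,-0.48,-1,0.325,-0.767,0.0,0,0,-0.48,-1,0.325,-0.767,0.0,0,0,-0.48,-1,0.325,-0.767,0.0,0,0,-0.48,-1,0.325,-0.767,0.0,0,0,-0.48,-1])

```text
time: 3.0
position: [0.4628, 0.1301, 0.2488]
tcp_rot: [[-0.781, 0.625, 0.001], [0.625, 0.781, 0.001], [-0.0, 0.001, -1.0]]
contact_force: [0.7, 0.5, 0.3]
width: 1.001
grasp_force: 0.0
```

Call:
drive_tool(motion=[0.08,-0.19,0,0,0,0,-1,0.08,-0.19,0,0,0,0,-1,0.08,-0.19,0,0,0,0,-1,0.08,-0.19,0,0,0,0,-1,0.08,-0.19,0,0,0,0,-1,0.08,-0.19,0,0,0,0,-1,0.08,-0.19,-0.05,0,0,0,-1,0.08,-0.19,-0.1,0,0,0,-1,0.08,-0.19,-0.15,0,0,0,-1,0.08,-0.19,-0.19,0,0,0,-1,0.08,-0.19,-0.203,0,0,0,-1,0.08,-0.19,-0.203,0,0,0,-1])

```text
time: 4.0
position: [0.5239, -0.0184, 0.0833]
tcp_rot: [[-0.782, 0.623, -0.006], [0.623, 0.782, -0.0], [0.004, -0.004, -1.0]]
contact_force: [0.1, 0.5, 0.4]
width: 0.998
grasp_force: 0.0
```

Call:
drive_tool(motion=[0,0,0,0,0,0,0.5,0,0,0,0,0,0,1,0,0,0,0,0,0,1,0,0,0,0,0,0,1,0,0,0,0,0,0,1,0,0,0,0,0,0,1,0,0,0,0,0,0,1,0,0,0,0,0,0,1,0,0,0,0,0,0,1,0,0,0,0,0,0,1], grip_force=30)

```text
time: 4.83
position: [0.527, -0.0197, 0.0869]
tcp_rot: [[-0.781, 0.625, 0.001], [0.625, 0.781, 0.001], [-0.001, 0.001, -1.0]]
contact_force: [-1.1, 0.0, 6.7]
width: 0.159
grasp_force: 33.5
```

Run:
```python
from h import *
np.set_printoptions(precision=4,suppress=True)
s=env.observe(); print({k:s[k] for k in ['time','position','tcp_rot','contact_force','ft_torque','width','grasp_force','qpos']})
```

```text
{'time': 4.8333, 'position': array([ 0.527 , -0.0197,  0.0869]), 'tcp_rot': array([[-0.7807,  0.6249,  0.0013],
       [ 0.6249,  0.7807,  0.0005],
       [-0.0007,  0.0012, -1.    ]]), 'contact_force': array([-1.0691,  0.0075,  6.6928]), 'ft_torque': array([0.0909, 0.2388, 0.0224]), 'width': 0.1593427612359801, 'grasp_force': 33.49054455757141, 'qpos': array([-0.4814,  0.2192,  0.52  ,  1.9549, -0.1295,  0.9983,  0.9944])}
```

Call:
drive_tool(motion=[0,0,0,0,0,0.2,1,0,0,0,0,0,0.4,1,0,0,0,0,0,0.6,1,0,0,0,0,0,0.8,1,0,0,0,0,0,1.0,1,0,0,0,0,0,1.0,1])

```text
time: 5.33
position: [0.5267, -0.0204, 0.0869]
tcp_rot: [[-0.989, 0.147, 0.001], [0.147, 0.989, -0.0], [-0.001, 0.0, -1.0]]
contact_force: [-1.1, -1.3, 6.7]
width: 0.16
grasp_force: 33.6
```

Call:
drive_tool(motion=[0,0,0,0,0,0.2,1,0,0,0,0,0,0.4,1,0,0,0,0,0,0.6,1,0,0,0,0,0,0.7,1,0,0,0,0,0,0.75,1,0,0,0,0,0,0.8,1,0,0,0,0,0,0.8,1,0,0,0,0,0,0.8,1])

```text
time: 6.0
position: [0.5267, -0.0209, 0.087]
tcp_rot: [[-0.967, -0.256, 0.001], [-0.256, 0.967, 0.002], [-0.001, 0.001, -1.0]]
contact_force: [-2.3, -0.6, 7.2]
width: 0.158
grasp_force: 68.9
```

```bash
cat > o.py <<'E'
from h import *
np.set_printoptions(precision=4,suppress=True)
s=env.observe(); R=s['tcp_rot']; print('yaw y',np.degrees(np.arctan2(R[1,1],R[0,1])).round(2)); print({k:s[k] for k in ['time','position','contact_force','ft_torque','width','grasp_force','qpos']})
E
python3 o.py
```

```text
yaw y 104.86
{'time': 6.0, 'position': array([ 0.5267, -0.0209,  0.087 ]), 'contact_force': array([-2.3252, -0.6275,  7.1641]), 'ft_torque': array([-0.0989,  0.482 , -1.9841]), 'width': 0.1578853009206948, 'grasp_force': 68.92550574615598, 'qpos': array([-0.3774,  0.2105,  0.4064,  1.9517, -0.1005,  0.9976,  1.9057])}
```

Call:
drive_tool(motion=[0,0,0,0,0,-0.13,1,0,0,0,0,0,-0.13,1,0,0,0,0,0,-0.13,1])

```text
time: 6.25
position: [0.5268, -0.0208, 0.0869]
tcp_rot: [[-0.981, -0.195, 0.001], [-0.195, 0.981, 0.0], [-0.001, 0.0, -1.0]]
contact_force: [-1.3, -1.4, 6.9]
width: 0.156
grasp_force: 37.1
```

```bash
python3 o.py
```

```text
yaw y 101.22
{'time': 6.25, 'position': array([ 0.5268, -0.0208,  0.0869]), 'contact_force': array([-1.3143, -1.4103,  6.8994]), 'ft_torque': array([-0.2675,  0.4255, -0.6495]), 'width': 0.1556869135878574, 'grasp_force': 37.074177861213684, 'qpos': array([-0.3852,  0.2111,  0.4139,  1.952 , -0.1007,  0.9975,  1.8418])}
```

Call:
drive_tool(motion=[0,0,0,0,0,-0.055,1,0,0,0,0,0,-0.055,1,0,0,0,0,0,-0.055,-1,0,0,0,0,0,-0.055,-1,0,0,0,0,0,-0.055,-1,0,0,0,0,0,-0.055,-1,0,0,0,0,0,-0.055,-1,0,0,0.05,0,0,-0.055,-1,0,0,0.1,0,0,-0.055,-1,0,0,0.15,0,0,-0.055,-1,0,0,0.2,0,0,-0.055,-1,0,0,0.2,0,0,-0.055,-1])

```text
time: 7.25
position: [0.5306, -0.02, 0.2545]
tcp_rot: [[-0.985, -0.17, 0.014], [-0.17, 0.986, 0.002], [-0.014, -0.0, -1.0]]
contact_force: [1.2, -0.3, -0.3]
width: 1.003
grasp_force: 0.0
```

Call:
drive_tool(motion=[0.001,-0.015,0,0,0,-0.23,-1,0.002,-0.03,0,0,0,-0.46,-1,0.003,-0.045,0,0,0,-0.69,-1,0.004,-0.06,0,0,0,-0.92,-1,0.005,-0.075,0,0,0,-1,-1])

```text
time: 7.67
position: [0.5304, -0.0804, 0.2456]
tcp_rot: [[-0.937, 0.35, -0.0], [0.35, 0.937, 0.0], [0.0, 0.0, -1.0]]
contact_force: [0.3, 0.3, -0.4]
width: 0.999
grasp_force: 0.0
```

Call:
drive_tool(motion=[0.001,-0.015,0,0,0,-0.23,-1,0.002,-0.03,0,0,0,-0.46,-1,0.003,-0.045,0,0,0,-0.69,-1,0.004,-0.06,0,0,0,-0.92,-1,0.005,-0.075,0,0,0,-1,-1])

```text
time: 8.08
position: [0.5344, -0.1407, 0.2457]
tcp_rot: [[-0.638, 0.77, -0.0], [0.77, 0.638, -0.0], [0.0, -0.0, -1.0]]
contact_force: [0.1, 0.1, -0.1]
width: 1.003
grasp_force: 0.0
```

Call:
drive_tool(motion=[0.001,-0.015,0,0,0,-0.23,-1,0.002,-0.03,0,0,0,-0.46,-1,0.003,-0.045,0,0,0,-0.69,-1,0.004,-0.06,0,0,0,-0.92,-1,0.005,-0.075,0,0,0,-1,-1])

```text
time: 8.5
position: [0.5384, -0.2008, 0.2458]
tcp_rot: [[-0.168, 0.986, -0.0], [0.986, 0.168, -0.0], [-0.0, -0.0, -1.0]]
contact_force: [0.2, 0.6, -0.8]
width: 0.995
grasp_force: 0.0
```

Call:
drive_tool(motion=[0.001,-0.015,0,0,0,-0.23,-1,0.002,-0.03,0,0,0,-0.46,-1,0.003,-0.045,0,0,0,-0.69,-1,0.004,-0.06,0,0,0,-0.92,-1,0.005,-0.075,0,0,0,-1,-1])

```text
time: 8.92
position: [0.5424, -0.2608, 0.2458]
tcp_rot: [[0.347, 0.938, -0.0], [0.938, -0.347, -0.0], [-0.0, -0.0, -1.0]]
contact_force: [0.2, -1.4, -0.4]
width: 1.0
grasp_force: 0.0
```

Call:
drive_tool(motion=[0.001,-0.015,0,0,0,-0.23,-1,0.002,-0.03,0,0,0,-0.46,-1,0.003,-0.045,0,0,0,-0.69,-1,0.004,-0.055,0,0,0,-0.92,-1,0.005,-0.055,0,0,0,-0.97,-1,0.005,-0.055,0,0,0,-0.97,-1,0.005,-0.055,0,0,0,-0.97,-1])

```text
time: 9.5
position: [0.5466, -0.3033, 0.2457]
tcp_rot: [[0.755, 0.656, -0.0], [0.656, -0.755, 0.0], [0.0, -0.001, -1.0]]
contact_force: [0.1, -0.0, 0.8]
width: 1.001
grasp_force: 0.0
```

```bash
python3 o.py
python3 - <<'E'
from h import *
for n in ['scene','top']:
    c=cam(n); print('lidbar',meas(n,.044,.056,.545,-.306,.04))
c=cam('scene'); d=c['image'][170:290,180:380]; save('scene2.png',d,4)
E
```

```text
yaw y -49.03
{'time': 9.5, 'position': array([ 0.5466, -0.3033,  0.2457]), 'contact_force': array([ 0.1066, -0.0248,  0.7506]), 'ft_torque': array([-0.0316, -0.0565,  0.0022]), 'width': 1.0006859311273384, 'grasp_force': 0.0, 'qpos': array([-0.1981,  0.3443,  0.8408,  1.5469, -0.2599,  1.3674, -0.1895])}
lidbar (105, array([ 0.5484, -0.3057,  0.0492]), array([ 546.9, -305.4]), array([50. , 17.4]), 39.2, array([ 548. , -305.9]), 25.5)
lidbar (9, array([ 0.5607, -0.2925,  0.0515]), array([ 561.3, -292.7]), array([ 4.1, 13.6]), 44.6, array([ 560.7, -293.2]), 6.9)
```

View pics/scene2.png

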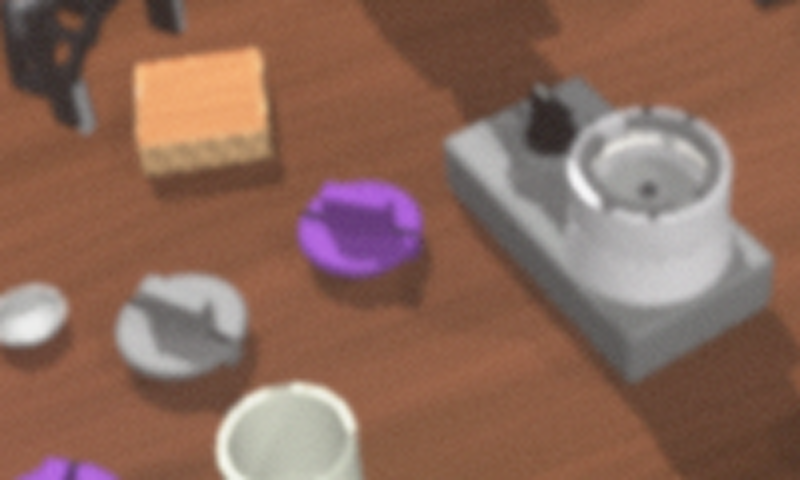

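Call:
drive_tool(motion=[0,-0.003,-0.05,0,0,0,-1,0,-0.003,-0.1,0,0,0,-1,0,-0.003,-0.15,0,0,0,-1,0,-0.003,-0.2,0,0,0,-1,0,-0.003,-0.24,0,0,0,-1,0,-0.003,-0.253,0,0,0,-1,0,-0.003,-0.253,0,0,0,-1])

```text
time: 10.33
position: [0.5446, -0.3049, 0.0407]
tcp_rot: [[0.758, 0.652, -0.005], [0.652, -0.758, 0.002], [-0.003, -0.005, -1.0]]
contact_force: [-0.2, 1.0, 0.5]
width: 1.0
grasp_force: 0.0
```

Call:
drive_tool(motion=[0,0,0,0,0,0,0.5,0,0,0,0,0,0,1,0,0,0,0,0,0,1,0,0,0,0,0,0,1,0,0,0,0,0,0,1,0,0,0,0,0,0,1,0,0,0,0,0,0,1,0,0,0,0,0,0,1,0,0,0,0,0,0,1,0,0,0,0,0,0,1], grip_force=60)

```text
time: 11.17
position: [0.5472, -0.3067, 0.0448]
tcp_rot: [[0.759, 0.652, 0.002], [0.652, -0.759, -0.001], [0.001, 0.002, -1.0]]
contact_force: [-0.4, 0.1, 5.9]
width: 0.176
grasp_force: 60.8
```

```bash
python3 o.py
```

```text
yaw y -49.33
{'time': 11.1667, 'position': array([ 0.5472, -0.3067,  0.0448]), 'contact_force': array([-0.4212,  0.0876,  5.9356]), 'ft_torque': array([ 0.2241,  0.0546, -0.014 ]), 'width': 0.1762994481967891, 'grasp_force': 60.788912773132324, 'qpos': array([-0.1123,  0.5412,  0.7433,  1.7414, -0.4213,  1.023 , -0.0775])}
```

Call:
drive_tool(motion=[0,0,0.03,0,0,0,1,0,0,0.08,0,0,0,1,0,0,0.13,0,0,0,1,0,0,0.18,0,0,0,1,0,0,0.23,0,0,0,1,0,0,0.25,0,0,0,1,0.013,0.04,0.25,0,0,-0.15,1,0.026,0.08,0.25,0,0,-0.3,1,0.039,0.12,0.25,0,0,-0.45,1,0.052,0.16,0.25,0,0,-0.6,1,0.065,0.2,0.25,0,0,-0.7,1,0.065,0.2,0.25,0,0,-0.7,1])

```text
time: 12.17
position: [0.6012, -0.1358, 0.2422]
tcp_rot: [[0.938, 0.346, -0.001], [0.346, -0.938, 0.005], [0.001, -0.005, -1.0]]
contact_force: [1.1, 2.0, -2.6]
width: 0.177
grasp_force: 59.8
```

Call:
drive_tool(motion=[0.013,0.04,0,0,0,-0.1,1,0.025,0.08,0,0,0,-0.2,1,0.037,0.12,0,0,0,-0.3,1,0.05,0.16,0,0,0,-0.34,1,0.053,0.183,0,0,0,-0.34,1,0.053,0.183,0,0,0,-0.34,1,0.053,0.183,0,0,0,-0.34,1])

```text
time: 12.75
position: [0.6405, 0.0018, 0.2426]
tcp_rot: [[0.986, 0.168, -0.002], [0.168, -0.986, -0.001], [-0.002, 0.0, -1.0]]
contact_force: [-0.3, -1.0, -1.6]
width: 0.175
grasp_force: 59.7
```

```bash
python3 o.py
python3 - <<'E'
from h import *
for n in ['scene','top']:
    print(n,'cover',meas(n,.212,.228,.642,-.001,.06)); print(n,'rim',meas(n,.119,.131,.642,-.001,.06))
c=cam('scene'); save('scene3.png',c['image'][130:290,240:440],4)
E
```

```text
yaw y -80.32
{'time': 12.75, 'position': array([0.6405, 0.0018, 0.2426]), 'contact_force': array([-0.2855, -1.0003, -1.555 ]), 'ft_torque': array([-0.0594, -0.0142,  0.0316]), 'width': 0.17520300590454257, 'grasp_force': 59.71527099609375, 'qpos': array([-0.6796,  0.3853,  0.8314,  1.5092, -0.2861,  1.3754, -1.2305])}
scene cover (484, array([ 0.6515, -0.0047,  0.2177]), array([6.454e+02, 1.000e-01]), array([86.6, 79.2]), 63.1, array([641.4,   1.6]), 44.0)
scene rim (505, array([ 0.6461, -0.003 ,  0.1243]), array([642.1,  -0.8]), array([104.1, 106. ]), 35.6, array([642.4,  -1.3]), 55.0)
top cover (126, array([ 0.6252, -0.0345,  0.2193]), array([622. , -34.8]), array([19. , 51.2]), 78.2, array([622.7, -31.7]), 26.3)
top rim (132, array([ 0.6165, -0.0384,  0.1254]), array([617.8, -39.3]), array([20.5, 76.7]), 57.7, array([621.3, -33.9]), 38.5)
```

View pics/scene3.png

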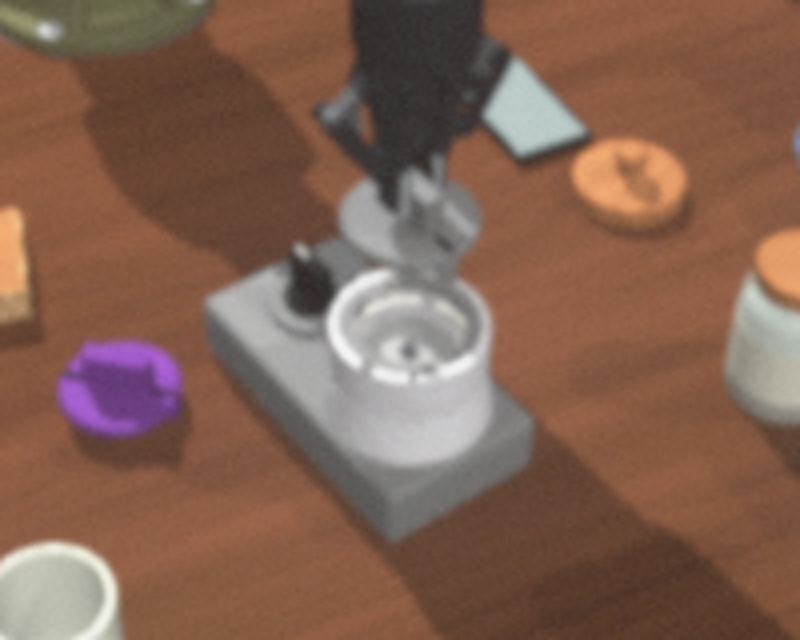

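Call:
drive_tool(motion=[0.001,-0.003,-0.03,0,0,0,1,0.001,-0.003,-0.06,0,0,0,1,0.001,-0.003,-0.08,0,0,0,1,0.001,-0.003,-0.08,0,0,0,1,0.001,-0.003,-0.08,0,0,0,1])

```text
time: 13.42
position: [0.641, -0.0032, 0.1792]
tcp_rot: [[0.987, 0.163, -0.002], [0.163, -0.987, -0.0], [-0.002, 0.0, -1.0]]
contact_force: [-0.7, -0.4, -0.7]
width: 0.173
grasp_force: 59.7
```

```bash
python3 o.py
```

```text
yaw y -80.61
{'time': 13.4167, 'position': array([ 0.641 , -0.0032,  0.1792]), 'contact_force': array([-0.6793, -0.3573, -0.6986]), 'ft_torque': array([-0.0284,  0.0053, -0.0277]), 'width': 0.17340359529551427, 'grasp_force': 59.73173439502716, 'qpos': array([-0.6593,  0.4312,  0.812 ,  1.5881, -0.3232,  1.2641, -1.201 ])}
```

Call:
drive_tool(motion=[0.001,0.003,0,0,0,0,1,0.001,0.003,-0.006,0,0,0,1,0.001,0.003,-0.01,0,0,0,1,0.001,0.003,-0.014,0,0,0,1,0.001,0.003,-0.018,0,0,0,1,0.001,0.003,-0.018,0,0,0,1])

```text
time: 13.92
position: [0.642, 0.0002, 0.1644]
tcp_rot: [[0.986, 0.165, -0.001], [0.165, -0.986, -0.0], [-0.001, 0.0, -1.0]]
contact_force: [0.6, -0.0, -1.5]
width: 0.17
grasp_force: 59.7
```

```bash
python3 o.py
```

```text
yaw y -80.53
{'time': 13.9167, 'position': array([0.642 , 0.0002, 0.1644]), 'contact_force': array([ 0.5666, -0.0337, -1.5005]), 'ft_torque': array([-0.0298,  0.0236,  0.016 ]), 'width': 0.16966102600554073, 'grasp_force': 59.73241209983826, 'qpos': array([-0.658 ,  0.4452,  0.8044,  1.602 , -0.334 ,  1.239 , -1.1974])}
```

Call:
drive_tool(motion=[0,0,-0.004,0,0,0,1,0,0,-0.008,0,0,0,1,0,0,-0.011,0,0,0,1,0,0,-0.011,0,0,0,1])

```text
time: 14.25
position: [0.6424, 0.0001, 0.1561]
tcp_rot: [[0.986, 0.164, -0.0], [0.164, -0.986, -0.0], [-0.0, 0.0, -1.0]]
contact_force: [-0.1, 0.2, -1.9]
width: 0.174
grasp_force: 59.8
```

```bash
python3 o.py
```

```text
yaw y -80.53
{'time': 14.25, 'position': array([0.6424, 0.0001, 0.1561]), 'contact_force': array([-0.062 ,  0.1816, -1.8985]), 'ft_torque': array([0.0198, 0.0272, 0.0319]), 'width': 0.1736156189824174, 'grasp_force': 59.84679400920868, 'qpos': array([-0.655 ,  0.4528,  0.8007,  1.6105, -0.3402,  1.224 , -1.1932])}
```

Call:
drive_tool(motion=[0,0,-0.002,0,0,0,1,0,0,-0.003,0,0,0,1,0,0,-0.003,0,0,0,1,0,0,-0.003,0,0,0,1])

```text
time: 14.58
position: [0.6425, 0.0001, 0.1558]
tcp_rot: [[0.986, 0.164, 0.0], [0.164, -0.986, 0.001], [0.0, -0.001, -1.0]]
contact_force: [-4.6, 0.6, 7.9]
width: 0.18
grasp_force: 61.2
```

```bash
python3 o.py
```

```text
yaw y -80.53
{'time': 14.5833, 'position': array([0.6425, 0.0001, 0.1558]), 'contact_force': array([-4.6161,  0.6498,  7.8635]), 'ft_torque': array([ 0.0477,  0.8769, -0.0038]), 'width': 0.17950559906438987, 'grasp_force': 61.18901610374451, 'qpos': array([-0.6544,  0.4529,  0.8006,  1.611 , -0.3415,  1.2231, -1.192 ])}
```

Call:
drive_tool(motion=[-0.001,0,0,0,0,0,1,-0.001,0,0,0,0,-0.15,1,-0.001,0,0,0,0,-0.3,1,-0.001,0,0,0,0,-0.45,1,-0.001,0,0,0,0,-0.6,1,-0.001,0,0,0,0,-0.6,1], grip_force=90)

```text
time: 15.08
position: [0.6427, -0.0008, 0.1559]
tcp_rot: [[0.988, -0.152, 0.003], [-0.152, -0.988, -0.001], [0.003, 0.001, -1.0]]
contact_force: [-0.7, -0.4, 7.1]
width: 0.166
grasp_force: 88.8
```

```bash
python3 o.py
```

```text
yaw y -98.72
{'time': 15.0833, 'position': array([ 0.6427, -0.0008,  0.1559]), 'contact_force': array([-0.6842, -0.4293,  7.1429]), 'ft_torque': array([-0.2054,  0.3073, -0.0492]), 'width': 0.16564182499003252, 'grasp_force': 88.78097176551819, 'qpos': array([-0.6989,  0.4726,  0.8661,  1.614 , -0.3763,  1.2283, -1.4825])}
```

Call:
drive_tool(motion=[0,0,0,0,0,-0.15,1,0,0,0,0,0,-0.3,1,0,0,0,0,0,-0.42,1,0,0,0,0,0,-0.52,1,0,0,0,0,0,-0.55,1,0,0,0,0,0,-0.55,1,0,0,0,0,0,-0.55,1])

```text
time: 15.67
position: [0.6426, -0.0011, 0.1559]
tcp_rot: [[0.906, -0.423, 0.003], [-0.423, -0.906, -0.001], [0.003, 0.0, -1.0]]
contact_force: [-1.4, -2.2, 6.9]
width: 0.165
grasp_force: 88.8
```

```bash
python3 o.py
python3 - <<'E'
from h import *
for n in ['scene']:
    print(n,'cover',meas(n,.127,.138,.642,-.001,.06)); print(n,'bar',meas(n,.154,.166,.642,-.001,.06))
a=cam('scene')['image'][170:250,290:390]; b=cam('top')['image'][120:200,250:350]
save('fit.png',np.hstack([cv2.resize(x,None,fx=4,fy=4,interpolation=cv2.INTER_CUBIC) for x in (a,b)]))
E
```

```text
yaw y -115.02
{'time': 15.6667, 'position': array([ 0.6426, -0.0011,  0.1559]), 'contact_force': array([-1.3568, -2.201 ,  6.8618]), 'ft_torque': array([-0.3865,  0.2929,  0.286 ]), 'width': 0.1652504593501677, 'grasp_force': 88.76117706298828, 'qpos': array([-0.7367,  0.4945,  0.9252,  1.6153, -0.4118,  1.2375, -1.7405])}
scene cover (462, array([ 0.6532, -0.0064,  0.1308]), array([ 6.416e+02, -3.000e-01]), array([89.9, 98.3]), 27.6, array([ 6.44e+02, -6.00e-01]), 51.0)
scene bar (123, array([ 0.6467, -0.0028,  0.1604]), array([644. ,  -2.6]), array([49.8, 34.5]), 1.1, array([ 6.436e+02, -5.000e-01]), 26.1)
```

View pics/fit.png

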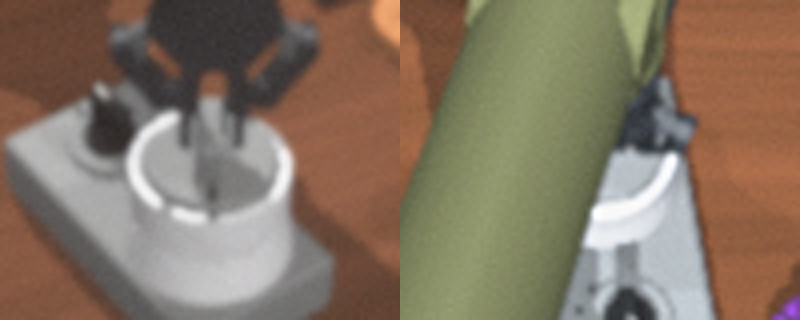

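Run:
```python
from h import *
c=cam('scene'); im=c['image']
o=np.array([.6422,-.0003,.125])
for nm,a in [('stud',9.5-34.95),('lock+',9.5-69.9),('slot',9.5)]:
    t=np.radians(a); print(nm,(proj(c,o+.0495*np.array([np.cos(t),np.sin(t),0]))[0]-[325,190]).round(2)*12)
save('fit2.png',im[190:235,318:376],12)
for d in env.landmark_of('stud','scene'): print(d['uv'],d['confidence'])
print('dial',meas('scene',.088,.1,.5285,-.0207,.03))
```

```text
stud [210.84 407.52]
lock+ [ 75.36 377.28]
slot [343.68 376.2 ]
[339.1, 196.8] 0.84
[319.4, 196.1] 0.47
dial (59, array([ 0.5304, -0.0209,  0.0926]), array([527.6, -21.1]), array([40.5, 14.9]), 8.4, array([528. , -23.2]), 20.5)
```

View pics/fit2.png

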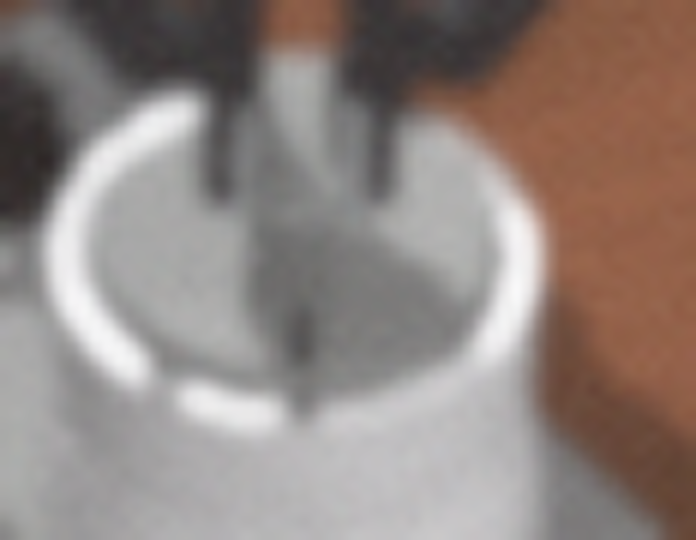

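Crop: the lid's pointer, at (300,330), runs straight into the round stud at (303,405). The lock dashes at (163,375) are well clear. The torque of about 0.29 N·m shows the spring is engaged, and the dial bar lies at its stop.

```bash
python3 o.py; python3 -c "
from rig import env
print(env.job_done())"
```

```text
yaw y -115.02
{'time': 16.0167, 'position': array([ 0.6426, -0.0011,  0.1559]), 'contact_force': array([-1.2456, -1.7382,  7.0649]), 'ft_torque': array([-0.325 ,  0.3015,  0.2551]), 'width': 0.16800086138271306, 'grasp_force': 88.75253319740295, 'qpos': array([-0.7365,  0.4944,  0.925 ,  1.6153, -0.4117,  1.2375, -1.7404])}
the job is handed in; nothing more can be done
None
```

The job is handed in at 16.0 s: the dial was turned to its anticlockwise stop, then the grey lid was seated and twisted clockwise to the round stud, short of the lock, and the arm still grips it there against the spring; no verdict came back.

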